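# Put the long price slate away in the sign drawer

### The arm

A 6-joint arm with a two-finger parallel gripper is mounted at the origin on the work surface. World frame = base frame: x ahead of the robot, y to its left, z up, the work surface at z = 0. Lengths are in mm, angles in rad, forces in N, time in s.
With the tool pointing down it reaches from about 400 to 925 mm from the base axis. Payload 12.5 kg.
Tool frame: the origin (TCP) lies at the very end of the fingers, on their centre line; the grasp point (between the pads) lies 19 mm behind it (tcp_to_grasp is the distance from the TCP to the grasp point, in mm); z points along the fingers, y is the direction in which the jaws open and shut (so a half turn about z gives the same grasp; the last joint's range is limited). The gripper opens to 95 mm and grips with 3 to 60 N. Pads are 20 mm wide; open, the fingers measure 119 mm over their backs; the gripper's body (75 mm by 180 mm) begins 59 mm behind the grasp point.
Start: joints at [1.142, 0.491, 1.559, -0, 1.092, -0.106], TCP at [198.249, 592.745, 189.761] pointing down, gripper open.
Joint ranges: [-3.1, 3.1], [-0.84, 2.19], [0.05, 2.79], [-1.13, 4.28], [0.06, 2.93], [-2.69, 2.69]. Speed limits (rad/s): [2.22, 2.22, 2.79, 3.14, 3.14, 3.14].

### API

Orientations are given as a rotation vector (axis times angle).
In Python, from station import observe, read_camera, close_job, trace, tcp_to_grasp gives the robot as it stands.
- The arm moves only by the tool send_rows, never from a script. Its argument "commands" is a list that holds one entry, the list of rows, each a list of 7 numbers: the turn, a rotation vector about the tool's x, y, z in degrees, then the shift along the tool's x, y, z in m, then the closure, from -1 (fully open) to 1 (shut). A call has 1 to 5 rows; each row is the pose to reach, as a shift and turn from the pose commanded when the call began, along the tool's axes at that moment; what a row does not reach only later rows make up. A row lasts 1/10 s, in which the tool goes at most 50 mm and 8.59 degrees, less where a joint would pass 70% of its speed; a pose out of reach is approached as far as the arm can. A call with a gripper value outside its range is refused whole. The fingers move at their own pace and stop on an object; "force" is the grip in N (left out, the last holds). Time passes only in rows, so rows that repeat a pose let the fingers close. It gives the time, the measured TCP pose, the force and the opening at its end, in the units of the state.
- observe(): the state, without advancing time (a new reading comes with each control period).
- read_camera(name): name is "scene" or "top" or "wrist"; returns a dict with "pixels" (384x512x3 uint8, red, green, blue), "fx", "fy", "cx", "cy" (pixels), "k1" (the pictures are not rectified: a ray, as slopes to the right and down, at radius r is drawn at 1 + k1 r^2 times it, then the intrinsics apply), "eye" and "rotation" of the camera in the world; the wrist camera has in their place "tool_from_camera" (4x4, takes a point from camera to tool coordinates, whose origin is the TCP and whose axes are the flange's). Camera axes: x right, y down, z forward; pixel columns grow to the right and rows downward; lengths in mm; the calibration is good to about 2 mm. A picture is of the moment at which its call begins: read the wrist's pose just before it. There is no depth.
- close_job(): hands the job in, once; it reports no verdict.
Trained networks look in a picture, given as the dict that the camera call returned (one of the last four; its "shot" number tells which), for a name from the list of things; names that differ only in an ending like _2 or _b are one class to them, and where a whole thing is asked for, a point or a joint stands for the part that bears it (a point fixed in the world has none). Each returns a list of dicts, best first, with "confidence" (0 to 1); they miss things now and then, are a little off and sometimes report something else, mostly with a low value. They report only what shows in the picture. A call takes as long as a camera call. They do not tell look-alikes from the thing itself.
- trace(picture, name): "pixels" (384x512 bool, what is visible of it) and "bbox" ([left, top, width, height] in pixels, round what is visible of it).
The state is a dict: "clock": time; "joint_positions": joint angles; "joint_vel": joint speeds; "tau": joint torques, N m; "tcp_pos": TCP position; "tool_rot": TCP orientation; "force": force on the tool from outside, world axes, zero at the start; "torque": the same for the moment, N m; "finger_gap": finger opening in mm.
Only numpy, scipy, OpenCV 4.12 (cv2) and the standard library are available. Lean on these libraries where they do the work, as an engineer would, in place of code of your own. Each camera call takes 0.05 s, during which the arm holds its last target. There are 200 camera calls.

### The job

Put the long narrow price slate away: first pull the drawer of the little wooden cabinet well open, then slide the slate over the open front edge of the wooden display step until about a third of its length sticks out level, grip it there and lift it off. Lay it flat on the drawer's floor, let go, and push the drawer fully shut; do not knock or shift the other things on the counter.

Things in the scene. Friction and masses are not known exactly. Their poses are not given: they have to be found in the camera images.
- tray: Fixed wooden display step, 240 mm deep (x), 280 wide (y), flat top 70 mm above the counter. Origin on the counter at mid-width, 220 mm behind the front edge: that edge is the line x = -0.220 m of its frame, facing the robot (yaw up to 0.15 rad). No rim in front (board 12 mm thick there); rims 12 mm wide, 12 mm above the top, at the back and both sides, 256 mm between them.
- slate_center (a point): Centre of the long slate, half-way up: blank dark strip 150 mm (x) by 44 (y) by 4 (z), 60 to 130 g, flat on the step, its x within 0.25 rad of the step's, front end 10 to 50 mm behind the front edge. Too thin to grip where it lies; pressed lightly from above (some 5 N) by the fingertips it can be dragged, perhaps with slip: the lacquered step is smooth. It tips off if its centre passes the edge.
- slate_front (a point): Middle of the slate's front (-x) end, 75 mm from its centre, half-way up its thickness; same axes as the slate.
- cabinet: Fixed low wooden cabinet, 240 mm deep (x), 270 wide (y), 78 high, with one drawer in its front, which faces -x of its frame (towards the robot, yaw up to 0.15 rad). Origin on the counter under its centre. Step and cabinet stand side by side about 0.4 m apart; which is on the left varies.
- cabinet_drawer0 (a joint): How far the drawer is pulled out along -x of the cabinet, in m: 0 shut, stop at 0.165. It slides with about 1 N of friction and stays where it is left. It starts shut or up to 15 mm open.
- cabinet_drawer0_handle (a point): Middle of the drawer's bar handle, which moves with the drawer: a horizontal dark steel bar about 10 mm thick and 120 mm long along y, its middle 43 mm above the counter and 35 mm in front of the drawer's face. It can be gripped from above.
- drawer_floor (a point): Centre of the drawer's inner floor, 22 mm above the counter; moves with the drawer, axes as the cabinet's. Inside 195 mm (x) by 228 (y); side and back walls rise 34 mm above the floor, front panel 44 mm. With the drawer out by d, the floor is clear of the cabinet from the front wall (x = -0.097 m) back to x = -0.104 + d.
- square_slate: Bystander: square slate, 75 by 75 by 4 mm, lying flat on the step beside the long one, towards -y. Origin under its centre. Leave it alone.
- jar: Bystander: glass jar with a dark lid, 60 mm across, 75 high, standing on the rear half of the cabinet's top. Origin under its centre. Leave it alone.
- bowl: Bystander: small steel bowl, 90 mm across, 45 high, right on the counter. Origin under its centre. Leave it alone.
- oil_bottle: Bystander: oil bottle, 60 mm across, 150 high, left on the counter. Origin under its centre. Leave it alone.
- carton: Bystander: upright carton, 70 by 90 by 140 mm high, left on the counter. Origin under its centre. Leave it alone.
- beaker: Bystander: clear plastic beaker, 84 mm across, 110 high, right on the counter. Origin under its centre. Leave it alone.
There are look-alikes about, which are no part of the job. What is shaped like the part that bears slate_center but green or yellow is not meant.

How it is judged (in metres and radians):
On the way, in this order (a step that is already met when the one before it is completed fails the run):
1. the drawer is pulled at least 90 mm open (value of joint cabinet_drawer0 above 0.09 m), for 0.2 s.
2. the slate still lies level on the step, with its front end at least 30 mm beyond the front edge (x of slate_front in the frame of tray below -0.25 m and angle between slate_center's own z axis and vertical below 0.06 rad and z of slate_center in the frame of tray between 0.069 and 0.076 m), for 0.2 s.
3. the slate is held between the fingers, at least 20 mm clear of the step's top (z of slate_center in the frame of tray above 0.092 m and contact force between the fingers and slate above 1 N), for 0.2 s.
4. the slate lies flat on the floor of the open drawer, let go (x of slate_center in the frame of drawer_floor between -0.085 and 0.085 m and y of slate_center in the frame of drawer_floor between -0.1 and 0.1 m and z of slate_center in the frame of drawer_floor between -0.002 and 0.008 m and angle between the z axis of slate_center and the z axis of drawer_floor, either way round below 0.08 rad and value of joint cabinet_drawer0 above 0.06 m and contact force between the fingers and slate below 0.1 N), for 0.2 s.
At the end, for the whole second after the job is handed in: The long slate lies flat (within 0.08 rad) and at rest on the drawer's floor, its centre within 85 mm (x) and 100 mm (y) of the floor's centre, and the drawer is shut to within 6 mm (x of slate_center in the frame of drawer_floor between -0.085 and 0.085 m and y of slate_center in the frame of drawer_floor between -0.1 and 0.1 m and z of slate_center in the frame of drawer_floor between -0.002 and 0.008 m and angle between the z axis of slate_center and the z axis of drawer_floor, either way round below 0.08 rad and value of joint cabinet_drawer0 below 0.006 m and linear speed of slate below 0.02 m/s); the robot touches nothing.
It fails at once if a bystander is shifted by more than 40 mm (square slate, jar, bowl, oil bottle, carton, beaker) (distance of any of square_slate, jar, bowl, oil_bottle, carton, beaker from where it was at the start of the episode above 0.04 m).
It fails at once if the slate falls onto the counter (contact force between slate and table above 0.05 N).
It also fails if it takes over 72 s, if anything falls off the work surface, if the arm or the gripper's body presses on something with over 40 N, if the wrist force passes 120 N, or if a joint passes its speed limit or range.

## Working session

There is one attempt and no reset: what is moved stays moved. The work goes in short steps, Python scripts to look and compute and a tool call to move; the robot and the scene stay as the last step left them, time stands still between calls to the robot, and variables do not carry over. Pictures are saved under pics/ and viewed, about 8 in all and at most 12, crops included, and the job is handed in when it is done.

Besides the shell and the picture viewer there is one more tool, called after "Call:" by a JSON object that holds its "name" and its "arguments", one argument or row to a line. send_rows: Moves the arm, as the interface text tells. Its arguments: {"type":"object","properties":{"commands":{"type":"array"},"force":{"type":"number"}},"required":["commands"]}

```bash
ls; mkdir -p pics
cat > h.py <<'E'
import numpy as np, cv2
from scipy.spatial.transform import Rotation as R
from station import observe, read_camera, close_job, trace, tcp_to_grasp
def cam(name):
    s=observe(); p=read_camera(name)
    if name=="wrist":
        T=np.array(p["tool_from_camera"]); Rt=R.from_rotvec(s["tool_rot"]).as_matrix()
        p["eye"]=Rt@T[:3,3]+np.array(s["tcp_pos"]); p["rotation"]=Rt@T[:3,:3]
    return p
def save(p,fn,crop=None,scale=1):
    im=p["pixels"][:,:,::-1].copy()
    if crop: x,y,w,h=crop; im=im[y:y+h,x:x+w]
    cv2.imwrite("pics/"+fn,cv2.resize(im,None,fx=scale,fy=scale,interpolation=cv2.INTER_CUBIC))
def ray(p,uv):
    d=np.array([(uv[0]-p["cx"])/p["fx"],(uv[1]-p["cy"])/p["fy"]]); u=d.copy()
    for _ in range(20): u=d/(1+p["k1"]*(u@u))
    r=np.array(p["rotation"])@np.array([u[0],u[1],1]); return np.array(p["eye"],float),r/np.linalg.norm(r)
def atz(p,uv,z):
    e,r=ray(p,uv); return e+r*(z-e[2])/r[2]
def proj(p,X):
    c=np.array(p["rotation"]).T@(np.array(X,float)-np.array(p["eye"])); u=c[:2]/c[2]; u=u*(1+p["k1"]*(u@u))
    return np.array([u[0]*p["fx"]+p["cx"],u[1]*p["fy"]+p["cy"]])
def tri(obs):
    A=np.zeros((3,3));b=np.zeros(3)
    for p,uv in obs:
        e,r=ray(p,uv);P=np.eye(3)-np.outer(r,r);A+=P;b+=P@e
    return np.linalg.solve(A,b)
E
python3 - <<'E'
from h import *
s=observe(); print({k:np.round(v,3) for k,v in s.items()}, tcp_to_grasp)
for n in ("scene","top"):
    p=cam(n); save(p,n+"0.png"); print(n,np.round(p["eye"]),np.round(p["rotation"],2).tolist(),p["fx"],p["k1"])
    for t in ["slate_center","square_slate","cabinet","cabinet_drawer0","tray","jar","bowl","oil_bottle","carton","beaker"]:
        print(t,[(round(d["confidence"],2),d["bbox"]) for d in trace(p,t)][:4])
a=cv2.imread("pics/scene0.png");b=cv2.imread("pics/top0.png");cv2.imwrite("pics/both.png",cv2.resize(np.vstack([a,b]),None,fx=.78,fy=.78))
E
```

```text
pics
{'clock': np.float64(0.0), 'joint_positions': array([ 1.142,  0.492,  1.559, -0.   ,  1.092, -0.106]), 'joint_vel': array([-0.   , -0.   ,  0.001, -0.   ,  0.002,  0.002]), 'tau': array([ 1.0000e-03, -6.1265e+01, -2.5818e+01,  6.9000e-02,  4.8000e-02,
       -0.0000e+00]), 'tcp_pos': array([198.145, 592.466, 189.15 ]), 'tool_rot': array([-5.05e-01, -3.10e+00,  2.00e-03]), 'force': array([ 0.465,  0.613, -1.08 ]), 'torque': array([-0.017, -0.01 , -0.015]), 'finger_gap': np.float64(95.201)} 18.8
scene [1276.  549. 1164.] [-1.17, -2.44, 0.87] 478.30612162074465 -0.1707726858588621
slate_center [(0.81, [211.1, 97.9, 30.5, 26.1]), (0.74, [176.7, 151.9, 39.2, 35.5]), (0.67, [231.0, 134.0, 33.0, 26.4]), (0.66, [138.0, 154.4, 27.5, 21.4])]
square_slate [(0.61, [139.2, 153.8, 26.5, 22.7])]
cabinet [(0.67, [206.8, 207.6, 134.9, 122.3])]
cabinet_drawer0 [(0.6, [262.0, 209.0, 77.3, 48.3])]
tray [(0.71, [126.3, 127.6, 117.4, 99.4]), (0.5, [177.8, 151.0, 41.1, 34.5])]
jar [(0.8, [273.0, 256.3, 21.9, 34.9])]
bowl [(0.94, [155.6, 106.5, 26.4, 17.9])]
oil_bottle [(0.76, [388.0, 220.7, 27.3, 40.9
[... 293 characters left out ...]
40.5]), (0.82, [336.1, 259.7, 46.9, 32.7]), (0.81, [300.9, 225.1, 15.7, 45.7]), (0.74, [164.8, 170.8, 82.6, 20.6])]
square_slate [(0.89, [342.4, 151.7, 27.6, 17.9])]
cabinet [(0.81, [168.8, 107.3, 81.8, 83.6]), (0.52, [287.6, 141.7, 89.2, 71.1]), (0.43, [104.0, 157.1, 42.0, 25.1])]
cabinet_drawer0 [(0.9, [169.2, 171.8, 80.6, 17.9])]
tray [(0.58, [286.3, 141.2, 88.3, 74.2])]
jar [(0.86, [178.8, 111.9, 20.8, 30.0])]
bowl [(0.96, [385.1, 214.5, 26.8, 27.6]), (0.7, [114.3, 208.3, 26.2, 18.2])]
oil_bottle [(0.9, [113.1, 207.3, 28.2, 22.9]), (0.39, [342.5, 149.8, 25.8, 20.7])]
carton [(0.77, [103.5, 154.3, 38.3, 30.5])]
beaker [(0.8, [392.5, 166.4, 30.1, 27.7]), (0.41, [168.4, 174.7, 80.0, 17.9])]
```

```bash
sed -i 's/    return p$/    else: p["rotation"]=R.from_rotvec(p["rotation"]).as_matrix()\n    return p/' h.py; sed -n 4,11p h.py
```

```text
def cam(name):
    s=observe(); p=read_camera(name)
    if name=="wrist":
        T=np.array(p["tool_from_camera"]); Rt=R.from_rotvec(s["tool_rot"]).as_matrix()
        p["eye"]=Rt@T[:3,3]+np.array(s["tcp_pos"]); p["rotation"]=Rt@T[:3,:3]
    else: p["rotation"]=R.from_rotvec(p["rotation"]).as_matrix()
    return p
def save(p,fn,crop=None,scale=1):
```

View pics/both.png

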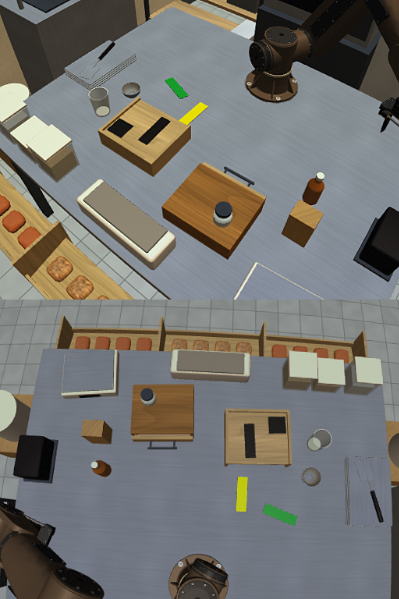

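The dark strip lying on the step at top (319,182) / scene (196,168) is the one meant. The yellow one at top (308,248) and the green one at top (360,276) lie on the counter and are look-alikes. Next: a coarse measurement and an enlarged crop.

Run:
```python
from h import *
p=cam("top"); q=cam("scene")
save(p,"crop1.png",(160,100,230,160),3.4)
def rect(p,d,z):
    ys,xs=np.nonzero(d["pixels"]); P=np.array([atz(p,(x,y),z)[:2] for x,y in zip(xs,ys)],np.float32)
    r=cv2.minAreaRect(P); return np.round(r[0],1),np.round(r[1],1),round(r[2],2)
def cen(d):
    ys,xs=np.nonzero(d["pixels"]);return np.array([xs.mean(),ys.mean()])
for d in trace(p,"slate_center"): print("slate top",rect(p,d,74),cen(d))
for d in trace(q,"slate_center"): print("slate scn",rect(q,d,74),cen(d))
print("tray",rect(p,trace(p,"tray")[0],76)); print("cab",rect(p,trace(p,"cabinet")[0],78))
S=trace(p,"square_slate")[0];print("sq",rect(p,S,74))
for n,z in [("jar",150),("bowl",20),("oil_bottle",75),("carton",140),("beaker",60)]:
    print(n,rect(p,trace(p,n)[0],z))
a=[d for d in trace(p,"slate_center") if 310<cen(d)[0]<328]; b=[d for d in trace(q,"slate_center") if 180<cen(d)[0]<212]
if a and b: print("tri",tri([(p,cen(a[0])),(q,cen(b[0]))]))
```

```text
slate top (array([ 305., -318.]), array([142.1,  43.4]), 70.36) [358.66785714 275.47142857]
slate top (array([ 383.1, -158.2]), array([ 42.1, 139.5]), 89.92) [309.92435424 248.29335793]
slate top (array([ 608.1, -184.8]), array([144.,  47.]), 1.52) [320.32989691 180.48109966]
slate scn (array([ 365.5, -284.5]), array([139.8,  41.5]), 67.87) [225.08038585 111.75562701]
slate scn (array([ 613.1, -183.5]), array([153.4,  49.8]), 5.12) [196.13126079 168.62176166]
slate scn (array([ 438.5, -123.6]), array([ 46. , 139.3]), 89.3) [248.27764706 144.95058824]
tray (array([ 625.3, -220.1]), array([252.2, 285.2]), 2.39)
cab (array([697.1, 195.5]), array([292.5, 270.6]), 3.57)
sq (array([ 686.7, -298.1]), array([77.4, 80.1]), 3.74)
jar (array([751.6, 251.4]), array([85. , 61.9]), 6.03)
bowl (array([ 474.1, -468.8]), array([87.1, 83.8]), 66.12)
oil_bottle (array([454. , 436.4]), array([92.6, 60. ]), 68.15)
carton (array([594.7, 452.4]), array([101.2, 132. ]), 0.05)
beaker (array([ 628.9, -494.4]), array([ 83.8, 116.9]), 46.33)
tri [ 611.97962116 -188.05167339   64.81478751]
```

View pics/crop1.png

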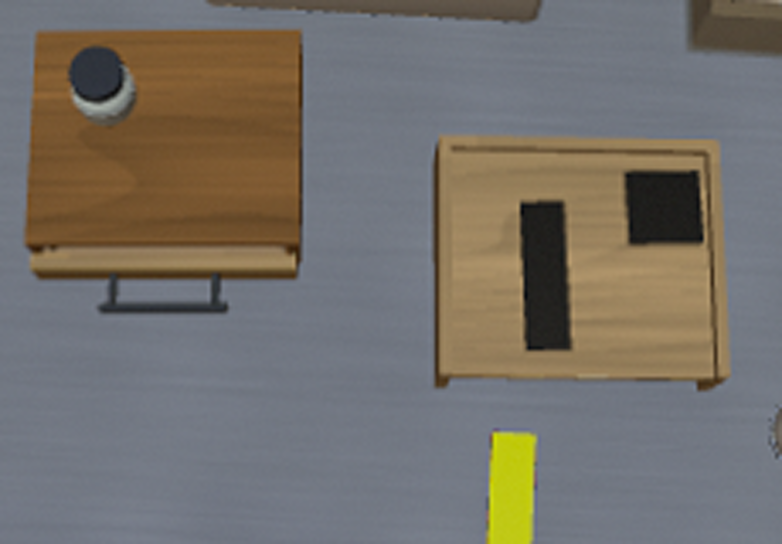

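The crop confirms it: the plain dark strip centred at top (320,181) lies on the step, with its near end about 10 px behind the front edge. The drawer handle is at (208,190) and the drawer is slightly open.

```bash
cat >> h.py <<'E'
def plan(pos,yaw=None):
    """row (turn deg, shift m) for TCP pos (mm) and tool-y yaw (deg), tool down; in current tool axes"""
    s=observe(); Rt=R.from_rotvec(s["tool_rot"]).as_matrix(); sh=Rt.T@(np.array(pos)-s["tcp_pos"])/1000
    if yaw is None: t=np.zeros(3)
    else:
        c,n=np.cos(np.radians(yaw)),np.sin(np.radians(yaw))
        Rd=np.array([[n,c,0],[-c,n,0],[0,0,-1.]])  # columns x,y,z; y=(c,n,0)
        t=np.degrees(R.from_matrix(Rt.T@Rd).as_rotvec())
    print("row",np.round(t,2).tolist(),np.round(sh,4).tolist(),"at",np.round(s["tcp_pos"],1),"t",round(float(s["clock"]),2))
E
python3 - <<'E'
from h import *
p=cam("top")
g=lambda u,v:(160+u/3.4,100+v/3.4)
for n,uv,z in [("hL",(100,308),43),("hR",(227,307),43),("hM",(163,307),43),("edgeL",(440,375),70),("edgeR",(722,379),70),("cabfL",(28,244),78),("cabfR",(300,244),78),("cabR back",(301,30),78)]: print(n,atz(p,g(*uv),z).round(1))
h=atz(p,g(163,307),43); print(h); plan([h[0]-30,h[1],280],2)
E
```

```text
hL [557.  250.7  43. ]
hR [565.1 124.4  43. ]
hM [561.5 188.   43. ]
edgeL [503.9 -87.5  70. ]
edgeR [ 514.7 -361.6   70. ]
cabfL [609.8 321.4  78. ]
cabfR [624.2  54.6  78. ]
cabR back [848.6  67.6  78. ]
[561.51571431 187.96194388  43.        ]Traceback (most recent call last):
  File "<stdin>", line 5, in <module>
  File "h.py", line 36, in plan
    t=np.degrees(R.from_matrix(Rt.T@Rd).as_rotvec())
                 ~~~~~~~~~~~~~^^^^^^^^^
  File "scipy/spatial/transform/_rotation.pyx", line 1143, in scipy.spatial.transform._rotation.Rotation.from_matrix
ValueError: Non-positive determinant (left-handed or null coordinate frame) in rotation matrix 0: [[-3.50141543e-01 -9.36696803e-01  1.26861456e-06]
 [-9.36696796e-01  3.50141540e-01 -1.18155035e-04]
 [-1.10231249e-04  4.25592936e-05  9.99999993e-01]].
```

```bash
sed -i 's/\[\[n,c,0\],\[-c,n,0\]/[[-n,c,0],[c,n,0]/' h.py
python3 - <<'E'
from h import *
plan([500,188,280],3)
E
```

```text
row [0.01, -0.0, 68.5] [-0.4146, -0.2881, -0.0903] at [198.3 592.8 189.8] t 1.85
```

Call:
{"name": "send_rows", "arguments": {
  "commands": [
    [[0,0,0,-0.042,-0.029,-0.015,-1],[0,0,0,-0.083,-0.058,-0.03,-1],[0,0,0,-0.124,-0.086,-0.045,-1],[0,0,0,-0.166,-0.115,-0.06,-1],[0,0,0,-0.207,-0.144,-0.07,-1]]
  ]
}}

```text
clock: 2.35
tcp_pos: [342.9, 398.4, 258.3]
tool_rot: [0.504, 3.1, 0.002]
force: [0.7, -0.0, 0.8]
finger_gap: 95.2
```

Call:
{"name": "send_rows", "arguments": {
  "commands": [
    [[0,0,0,-0.042,-0.029,-0.004,-1],[0,0,0,-0.083,-0.058,-0.008,-1],[0,0,0,-0.124,-0.086,-0.012,-1],[0,0,0,-0.166,-0.115,-0.016,-1],[0,0,0,-0.207,-0.144,-0.02,-1]]
  ]
}}

```text
clock: 2.85
tcp_pos: [491.8, 198.1, 277.4]
tool_rot: [0.505, 3.1, 0.001]
force: [0.5, 0.8, -0.4]
finger_gap: 95.0
```

Call:
{"name": "send_rows", "arguments": {
  "commands": [
    [[0,0,7,0,0,0,0.3],[0,0,14,0,0,0,0.3],[0,0,21,0,0,0,0.3],[0,0,28,0,0,0,0.3],[0,0,35,0,0,0,0.3]]
  ]
}}

```text
clock: 3.35
tcp_pos: [490.9, 199.9, 277.1]
tool_rot: [1.421, 2.802, 0.0]
force: [-0.3, -0.3, -0.0]
finger_gap: 60.3
```

Call:
{"name": "send_rows", "arguments": {
  "commands": [
    [[0,0,7,0,0,0,0.3],[0,0,14,0,0,0,0.3],[0,0,21,0,0,0,0.3],[0,0,28,0,0,0,0.3],[0,0,33.5,0,0,0,0.3]]
  ]
}}

```text
clock: 3.85
tcp_pos: [490.9, 200.0, 277.1]
tool_rot: [2.168, 2.274, 0.0]
force: [-0.4, -0.6, 0.9]
finger_gap: 33.7
```

Run:
```python
from h import *
w=cam("wrist"); save(w,"w1.png"); print(proj(w,[561,188,43]))
for t in ["cabinet_drawer0_handle","cabinet_drawer0","cabinet","slate_center"]: print(t,[(round(d["confidence"],2),d["bbox"]) for d in trace(w,t)][:4])
```

```text
[306.22570985 166.95584992]
cabinet_drawer0_handle [(0.56, [301.5, 63.8, 56.6, 185.7])]
cabinet_drawer0 [(0.96, [300.1, 67.7, 56.7, 179.2]), (0.31, [298.7, 60.2, 211.5, 207.5]), (0.27, [452.5, 100.1, 57.0, 55.8])]
cabinet [(0.73, [298.0, 58.2, 213.3, 206.1])]
slate_center []
```

View pics/w1.png

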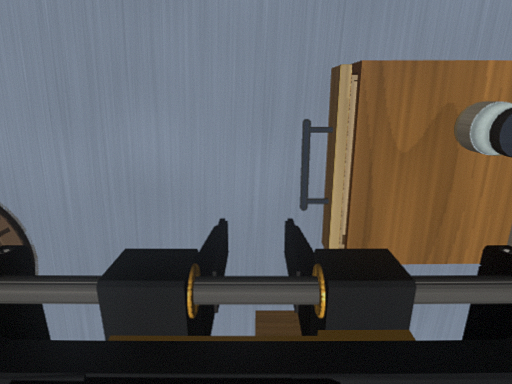

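Wrist view: the handle bar runs from (307,122) to (304,208), with the drawer a little open and the jar on the cabinet at (490,130). The predicted handle point (306,167) fits.

Run:
```python
from h import *
w=cam("wrist"); p=cam("top")
print(tri([(w,(305.5,165)),(p,(207.9,190.3))]), atz(w,(307,123),46),atz(w,(304,207),46),atz(w,(305.5,165),46))
h=atz(w,(305.5,165),46); plan([h[0],h[1],120],3); plan([h[0],h[1],27],3)
```

```text
[562.27859464 189.36804263  34.58215431] [555.64904991 248.98064542  46.        ] [563.29897308 130.25553267  46.        ] [559.30886001 191.88853104  46.        ]
row [0.0, -0.0, 0.11] [-0.0118, 0.0679, 0.157] at [490.9 200.  277. ] t 4.2
row [0.0, -0.0, 0.11] [-0.0118, 0.0679, 0.25] at [490.9 200.  277. ] t 4.2
```

Call:
{"name": "send_rows", "arguments": {
  "commands": [
    [[0,0,0.5,-0.006,0.035,0.02,0.36],[0,0,0.5,-0.012,0.069,0.04,0.36],[0,0,0.5,-0.012,0.069,0.08,0.36],[0,0,0.5,-0.012,0.069,0.12,0.36],[0,0,0.5,-0.012,0.069,0.157,0.36]]
  ]
}}

```text
clock: 4.7
tcp_pos: [560.3, 191.4, 118.3]
tool_rot: [-2.171, -2.27, 0.0]
force: [0.5, 0.5, 0.1]
finger_gap: 30.3
```

Call:
{"name": "send_rows", "arguments": {
  "commands": [
    [[0,0,0,0,0,0.025,0.36],[0,0,0,0,0,0.045,0.36],[0,0,0,0,0,0.062,0.36],[0,0,0,0,0,0.078,0.36],[0,0,0,0,0,0.092,0.36]]
  ]
}}

```text
clock: 5.2
tcp_pos: [560.4, 191.6, 27.0]
tool_rot: [-2.171, -2.27, 0.0]
force: [-0.7, 0.3, -0.1]
finger_gap: 30.3
```

Call:
{"name": "send_rows", "arguments": {
  "commands": [
    [[0,0,0,0,0,0,1],[0,0,0,0,0,0,1],[0,0,0,0,0,0,1],[0,0,0,0,0,0,1]]
  ],
  "force": 30
}}

```text
clock: 5.6
tcp_pos: [560.8, 191.7, 28.8]
tool_rot: [2.172, 2.269, 0.002]
force: [0.1, 0.0, 0.4]
finger_gap: 4.1
```

Call:
{"name": "send_rows", "arguments": {
  "commands": [
    [[0,0,0,0,0,0,1],[0,0,0,0,0,0,1],[0,0,0,0,0,0,1]]
  ]
}}

```text
clock: 5.9
tcp_pos: [560.5, 191.7, 28.2]
tool_rot: [2.172, 2.269, 0.0]
force: [0.0, -0.7, 1.2]
finger_gap: 0.2
```

Run:
```python
from h import *
w=cam("wrist"); save(w,"w2.png",(100,50,412,300),1.5);s=observe();print(s["tcp_pos"],s["finger_gap"],s["force"])
```

```text
[560.48817429 191.64313589  28.13821609] 0.4135170391653162 [0.3227734  0.29314461 0.0216738 ]
```

View pics/w2.png

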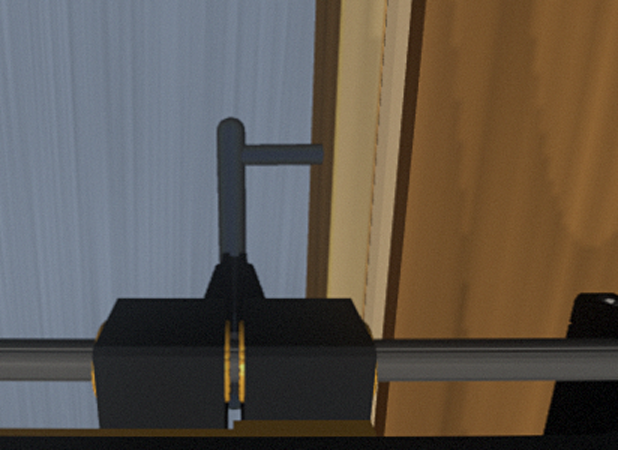

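The fingers shut to 0 on the line of the bar, so something is off in height. I'll triangulate the bar's end from the two wrist views.

Run:
```python
from h import *
w=cam("wrist"); T=np.array(w["tool_from_camera"]); print(np.round(T,3).tolist(),w["fx"])
v=dict(w); Rt=R.from_rotvec([2.168,2.274,0]).as_matrix(); v["eye"]=Rt@T[:3,3]+[490.9,200,277.1]; v["rotation"]=Rt@T[:3,:3]
m=[(307,120),(253.3,129.5)]   # bar end
print("end",tri([(v,m[0]),(w,m[1])]))
print("mount/face",tri([(v,(331,129.5)),(w,(100+321/1.5,50+153/1.5))]))
s=observe();print("tcp px",proj(w,s["tcp_pos"]),"grasp",proj(w,s["tcp_pos"]+np.array([0,0,19])), "bar at z43",proj(w,[558,215,43]),proj(w,[558,215,30]),proj(w,[555.6,249,43]),proj(w,[555.6,249,25]))
```

```text
[[-0.0, -0.959, -0.283, 80.122], [1.0, 0.0, -0.001, -0.414], [0.001, -0.283, 0.959, -194.074], [0.0, 0.0, 0.0, 1.0]] 313.23230827329905
end [555.82667201 252.82293925  43.52853152]
mount/face [594.08711962 239.50422055  26.19591051]
tcp px [256.85185937 221.0057624 ] grasp [256.91555146 232.97013326] bar at z43 [254.5051764  194.21909546] [254.60963239 188.09375913] [252.80920252 137.15241532] [253.10731445 133.50577733]
```

Call:
{"name": "send_rows", "arguments": {
  "commands": [
    [[0,0,0,0,-0.01,0,1],[0,0,0,0,-0.02,0,1],[0,0,0,0,-0.03,0,1]]
  ]
}}

```text
clock: 6.3
tcp_pos: [529.2, 190.3, 27.9]
tool_rot: [-2.172, -2.269, 0.001]
force: [-0.3, -0.4, 0.5]
finger_gap: 0.5
```

Run:
```python
from h import *
w=cam("wrist"); save(w,"w3.png",(170,90,190,150),4);s=observe();print(s["tcp_pos"],s["finger_gap"],s["force"])
```

```text
[527.62001204 190.17144938  27.89910846] 0.5229701346351696 [-1.10904658  0.48839438 -1.04634817]
```

View pics/w3.png

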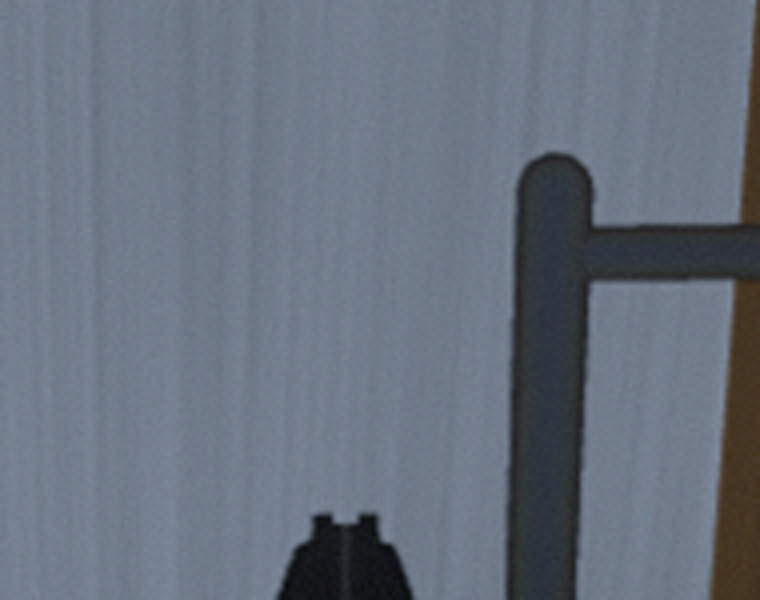

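The pull left the handle where it was: fingers at crop (345,520), bar at (553,400). So the bar was never gripped. I'll recompute the bar's place and height from all the views.

Run:
```python
from h import *
w=cam("wrist"); T=np.array(w["tool_from_camera"])
def at(tcp,rv):
    v=dict(w); Rt=R.from_rotvec(rv).as_matrix(); v["eye"]=Rt@T[:3,3]+tcp; v["rotation"]=Rt@T[:3,:3]; return v
a=at([490.9,200,277.1],[2.168,2.274,0]); b=at([560.5,191.65,28.1],[2.172,2.269,0])
A=(307,122);B=(253.3,133.3);C=(308.7,133.7)
print("ab",tri([(a,A),(b,B)]),"bc",tri([(b,B),(w,C)]),"ac",tri([(a,A),(w,C)]))
for z in (20,30,43): print(z,"a",atz(a,(305.5,165),z),"b",atz(b,(254.5,200),z),"c",atz(w,(170+545/4.,90+110),z))
p=cam("top"); q=cam("scene")
print(w["k1"],w["cy"],{n:[(round(d["confidence"],2),d["bbox"]) for d in trace(x,"cabinet_drawer0_handle")] for n,x in (("top",p),("scene",q))})
cv2.imwrite("pics/hs.png",np.hstack([cv2.resize(p["pixels"][150:230,160:260,::-1],(500,400),interpolation=2),cv2.resize(q["pixels"][185:265,260:340,::-1],(400,400),interpolation=2)][:2])[:, :800])
```

```text
ab [556.01080935 250.44260621  43.33041846] bc [555.7704395  250.10273349  34.32804968] ac [5.62364541e+02 2.46457081e+02 3.96574851e-01]
20 a [563.58606462 185.98920881  20.        ] b [558.37308463 203.62692663  20.        ] c [560.6134698  203.78709743  20.        ]
30 a [561.88209619 188.07229053  30.        ] b [558.2808461  206.99734127  30.        ] c [558.80252492 207.07871314  30.        ]
43 a [559.66693724 190.78029678  43.        ] b [558.16093601 211.3788803   43.        ] c [556.44829658 211.35781356  43.        ]
-0.015417622885054723 188.17827064571446 {'top': [(0.72, [216.8, 172.7, 27.4, 20.0])], 'scene': [(0.68, [260.0, 207.4, 81.0, 48.1])]}
```

View pics/hs.png

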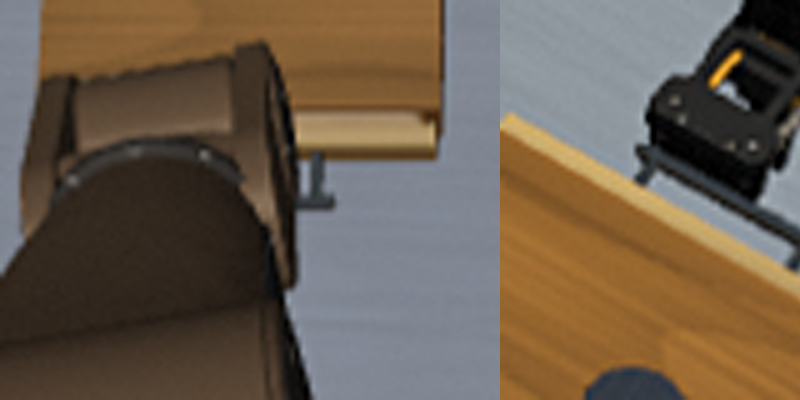

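The scene view shows the fingers now in front of the bar, which is still in place (about x 558, z 40). I'll retry: open to straddle, go down, close gently, reading the state each time.

Call:
{"name": "send_rows", "arguments": {
  "commands": [
    [[0,0,0,0,0,-0.03,0.36],[0,0,0,0,0,-0.06,0.36],[0,0,0,0,0.015,-0.06,0.36],[0,0,0,0,0.029,-0.06,0.36],[0,0,0,0,0.029,-0.06,0.36]]
  ]
}}

```text
clock: 7.1
tcp_pos: [560.9, 191.5, 88.1]
tool_rot: [2.172, 2.268, 0.002]
force: [0.4, -0.4, 0.1]
finger_gap: 29.3
```

Call:
{"name": "send_rows", "arguments": {
  "commands": [
    [[0,0,0,0,0,0.02,0.36],[0,0,0,0,0,0.035,0.36],[0,0,0,0,0,0.05,0.36],[0,0,0,0,0,0.063,0.36],[0,0,0,0,0,0.063,0.36]]
  ]
}}

```text
clock: 7.6
tcp_pos: [558.3, 191.3, 23.3]
tool_rot: [-2.171, -2.268, 0.004]
force: [0.7, 0.5, -0.2]
finger_gap: 30.7
```

Call:
{"name": "send_rows", "arguments": {
  "commands": [
    [[0,0,0,0,0,0,0.75],[0,0,0,0,0,0,0.75],[0,0,0,0,0,0,0.75],[0,0,0,0,0,0,0.75]]
  ],
  "force": 20
}}

```text
clock: 8.0
tcp_pos: [559.6, 191.6, 25.5]
tool_rot: [2.172, 2.269, 0.001]
force: [0.2, 0.6, 0.4]
finger_gap: 12.5
```

Call:
{"name": "send_rows", "arguments": {
  "commands": [
    [[0,0,0,0,0,0,0.85],[0,0,0,0,0,0,0.85],[0,0,0,0,0,0,0.85]]
  ]
}}

```text
clock: 8.3
tcp_pos: [559.4, 191.6, 25.1]
tool_rot: [-2.172, -2.269, -0.0]
force: [0.7, -0.1, 0.2]
finger_gap: 7.2
```

Run:
```python
from h import *
w=cam("wrist"); save(w,"w4.png",(170,90,190,150),4);s=observe();print(s["tcp_pos"],s["finger_gap"],s["force"])
```

```text
[559.45537493 191.58997791  25.04068686] 7.038127232720818 [-0.15496834 -0.49141499 -0.10196042]
```

View pics/w4.png

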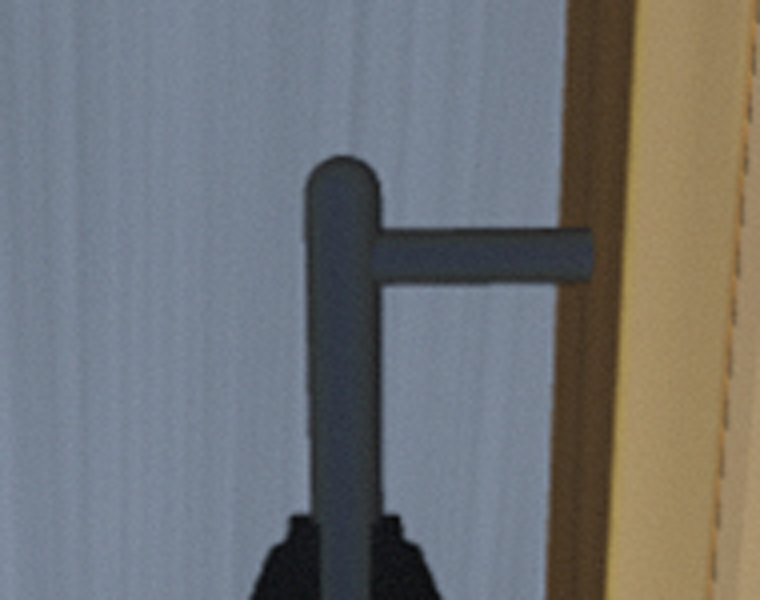

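In w4 the fingertips at crop (300–400,520) hide the bar, where a bar at z 43 would hide the tips. So the bar lies below the tips as measured. I'll open, go lower in small steps watching the force, and close again.

Call:
{"name": "send_rows", "arguments": {
  "commands": [
    [[0,0,0,0,0,0,0.36],[0,0,0,0,0,0,0.36],[0,0,0,0,0,0.003,0.36],[0,0,0,0,0,0.006,0.36],[0,0,0,0,0,0.009,0.36]]
  ]
}}

```text
clock: 8.85
tcp_pos: [559.4, 191.6, 15.6]
tool_rot: [-2.172, -2.269, 0.0]
force: [-0.2, 0.3, 0.0]
finger_gap: 30.2
```

Call:
{"name": "send_rows", "arguments": {
  "commands": [
    [[0,0,0,0,0,0,0.8],[0,0,0,0,0,0,0.8],[0,0,0,0,0,0,0.9],[0,0,0,0,0,0,0.9]]
  ]
}}

```text
clock: 9.25
tcp_pos: [559.5, 191.6, 16.1]
tool_rot: [2.172, 2.269, 0.0]
force: [-0.2, 0.6, -0.9]
finger_gap: 10.3
```

Call:
{"name": "send_rows", "arguments": {
  "commands": [
    [[0,0,0,0,0,0,1],[0,0,0,0,0,0,1],[0,0,0,0,0,0,1]]
  ],
  "force": 30
}}

```text
clock: 9.55
tcp_pos: [559.5, 191.6, 16.1]
tool_rot: [2.172, 2.269, 0.0]
force: [1.0, 0.1, -0.8]
finger_gap: 10.3
```

Run:
```python
from h import *
w=cam("wrist"); save(w,"w5.png",(170,90,190,150),3);s=observe();print(s["tcp_pos"],s["finger_gap"],s["force"])
```

```text
[559.52243517 191.58957787  16.05717655] 9.94374431131171 [ 0.29525947  0.24369332 -0.57314355]
```

The gap now holds at 10 mm with TCP z at 16, so the bar is gripped. The real finger ends sit about 20+ mm above the reported TCP, and I'll calibrate that on the slate. Now pull.

Call:
{"name": "send_rows", "arguments": {
  "commands": [
    [[0,0,0,0,-0.008,0,1],[0,0,0,0,-0.02,0,1],[0,0,0,0,-0.036,0,1],[0,0,0,0,-0.055,0,1],[0,0,0,0,-0.075,0,1]]
  ]
}}

```text
clock: 10.1
tcp_pos: [482.9, 187.5, 16.1]
tool_rot: [2.172, 2.27, -0.001]
force: [3.3, -7.4, -1.9]
finger_gap: 10.4
```

Call:
{"name": "send_rows", "arguments": {
  "commands": [
    [[0,0,0,0,-0.02,0,1],[0,0,0,0,-0.04,0,1],[0,0,0,0,-0.056,0,1],[0,0,0,0,-0.068,0,1],[0,0,0,0,-0.072,0,1]]
  ]
}}

```text
clock: 10.6
tcp_pos: [409.5, 183.6, 16.1]
tool_rot: [-2.171, -2.27, 0.006]
force: [1.9, -18.7, -1.7]
finger_gap: 10.0
```

Run:
```python
from h import *
w=cam("wrist"); save(w,"w6.png",(100,50,412,300),1.5);s=observe();print(s["tcp_pos"],s["finger_gap"],s["force"])
```

```text
[409.24694327 183.55882114  16.01051541] 10.04091052325719 [ -0.54926635 -16.39054963   2.01389084]
```

View pics/w6.png

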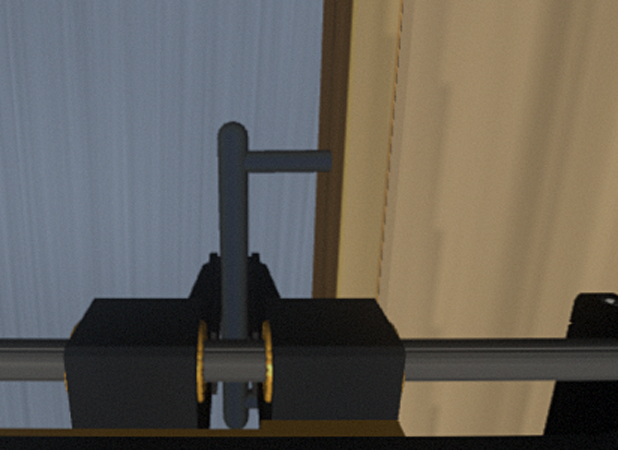

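Drawer gripped at the bar and open about 160 mm. Release, rise and cross to the step.

Call:
{"name": "send_rows", "arguments": {
  "commands": [
    [[0,0,0,0,0,0,0.36],[0,0,0,0,0,0,0.36],[0,0,0,0,0,-0.04,0.36],[0,0,0,0,0,-0.085,0.36],[0,0,0,0,0,-0.13,0.36]]
  ]
}}

```text
clock: 11.15
tcp_pos: [411.6, 185.2, 147.4]
tool_rot: [-2.172, -2.269, 0.001]
force: [0.4, 0.1, 0.6]
finger_gap: 30.4
```

Call:
{"name": "send_rows", "arguments": {
  "commands": [
    [[0,0,0,-0.04,0.01,-0.02,0.36],[0,0,0,-0.08,0.02,-0.04,1],[0,0,0,-0.12,0.03,-0.06,1],[0,0,0,-0.16,0.04,-0.07,1],[0,0,0,-0.2,0.05,-0.07,1]]
  ]
}}

```text
clock: 11.65
tcp_pos: [471.6, -13.8, 217.5]
tool_rot: [2.171, 2.268, 0.003]
force: [0.3, 0.0, -1.5]
finger_gap: 4.1
```

Call:
{"name": "send_rows", "arguments": {
  "commands": [
    [[0,0,8,-0.04,0.01,0,1],[0,0,16,-0.08,0.02,0,1],[0,0,24,-0.12,0.03,0,1],[0,0,32,-0.16,0.04,0,1],[0,0,40,-0.174,0.043,0,1]]
  ]
}}

```text
clock: 12.15
tcp_pos: [522.2, -187.2, 215.5]
tool_rot: [2.823, 1.378, 0.0]
force: [-1.1, 1.1, 0.5]
finger_gap: 0.9
```

Call:
{"name": "send_rows", "arguments": {
  "commands": [
    [[0,0,8,0,0,0,1],[0,0,16,0,0,0,1],[0,0,24,0,0,0,1],[0,0,32,0,0,0,1],[0,0,40,0,0,0,1]]
  ]
}}

```text
clock: 12.65
tcp_pos: [521.5, -183.9, 215.8]
tool_rot: [-3.123, -0.333, 0.0]
force: [-0.4, 0.5, -0.6]
finger_gap: 0.5
```

Call:
{"name": "send_rows", "arguments": {
  "commands": [
    [[0,0,8,0,0,0,1],[0,0,10,0,0,0,1]]
  ]
}}

```text
clock: 12.85
tcp_pos: [521.5, -183.9, 215.8]
tool_rot: [-3.14, -0.061, 0.0]
force: [-0.9, 0.1, 0.2]
finger_gap: 0.3
```

Run:
```python
from h import *
s=observe();print(s["tcp_pos"],s["joint_positions"])
w=cam("wrist"); save(w,"w7.png")
for t in ("slate_center","tray","square_slate"): print(t,[(round(d["confidence"],2),d["bbox"]) for d in trace(w,t)][:3])
```

```text
[ 521.50597288 -183.85868401  215.80748692] [-4.58590734e-01  3.61936622e-01  1.70311193e+00  3.86186378e-04
  1.07698633e+00  1.07317986e+00]
slate_center [(0.89, [221.6, 202.3, 34.3, 47.0]), (0.8, [234.8, 8.1, 44.2, 155.5]), (0.76, [348.9, 304.6, 50.5, 22.4])]
tray [(0.62, [148.4, 0.0, 301.6, 186.8])]
square_slate [(0.81, [343.0, 0.0, 81.7, 56.8])]
```

View pics/w7.png

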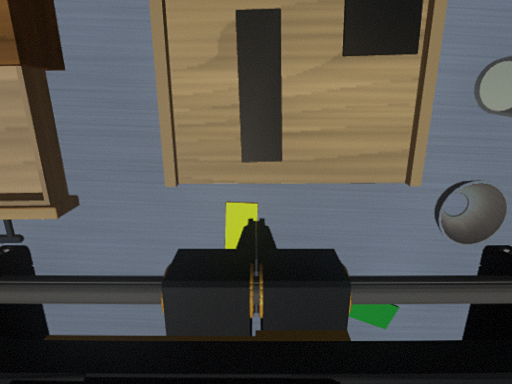

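Wrist view: slate corners (237,10), (279,8), (282,160), (242,162), and the step's front edge from (178,185) to (412,184). The yellow strip lies on the counter in front, the square slate at (382,27), and the open drawer shows at the left.

```bash
cat >> h.py <<'E'
def slate(w,lo=(215,0),hi=(305,215)):
    """dark blob on the step -> centre, yaw deg, front-mid (world mm, z=74)"""
    g=w["pixels"].max(2)<75; m=np.zeros(g.shape,np.uint8); m[lo[1]:hi[1],lo[0]:hi[0]]=g[lo[1]:hi[1],lo[0]:hi[0]]
    n,l,st,_=cv2.connectedComponentsWithStats(m); i=1+np.argmax(st[1:,4])
    c=cv2.findContours((l==i).astype(np.uint8),0,2)[0][0][:,0]
    P=np.array([atz(w,p,74)[:2] for p in c.astype(float)],np.float32); r=cv2.minAreaRect(P); B=cv2.boxPoints(r)
    o=B[np.argsort(B[:,0])]; f=o[:2].mean(0); b=o[2:].mean(0); d=b-f
    print("slate c",(f+b)/2,"len",np.linalg.norm(d),"w",min(r[1]),"yaw",np.degrees(np.arctan2(d[1],d[0])),"front",f,"bbox",st[i])
    return f
E
python3 - <<'E'
from h import *
w=cam("wrist"); f=slate(w)
a,b=atz(w,(178,185),70),atz(w,(412,184),70); d=b-a; d/=np.linalg.norm(d); print(a,b,"tray yaw",np.degrees(np.arctan2(d[0],-d[1])))
n=np.array([-d[1],d[0]]); print("front behind edge",(f-a[:2])@n)
s=observe()
p=cam("top");g=lambda u,v:(160+u/3.4,100+v/3.4)
print("edge top view",[atz(p,g(440,375),70).round(1),atz(p,g(722,379),70).round(1)]); slate(p,(308,155),(332,208))
E
```

```text
slate c [ 607.0331  -184.18628] len 148.66725 w 43.309898376464844 yaw 3.839309 front [ 532.8663  -189.16354] bbox [ 237    9   45  153 6483]
[500.32453689 -96.80142198  70.        ] [ 513.45430809 -361.1578516    70.        ] tray yaw 2.8433687598496014
front behind edge 27.919977092040252
edge top view [array([503.9, -87.5,  70. ]), array([ 514.7, -361.6,   70. ])]
slate c [ 557.36755 -184.29889] len 78.484825 w 76.09178161621094 yaw 1.1191899 front [ 518.1326  -185.06538] bbox [308 184  24  24 427]
```

Call:
{"name": "send_rows", "arguments": {
  "commands": [
    [[0,0,-1.6,0.04,0.001,0.03,1],[0,0,-1.6,0.08,0.002,0.06,1],[0,0,-1.6,0.115,0.002,0.09,1],[0,0,-1.6,0.115,0.002,0.115,1],[0,0,-1.6,0.115,0.002,0.135,1]]
  ]
}}

```text
clock: 13.65
tcp_pos: [636.9, -180.8, 78.5]
tool_rot: [-3.139, -0.115, 0.003]
force: [-0.8, 0.3, -0.1]
finger_gap: 0.4
```

Call:
{"name": "send_rows", "arguments": {
  "commands": [
    [[0,0,0,0,0,0.005,1],[0,0,0,0,0,0.01,1],[0,0,0,0,0,0.015,1],[0,0,0,0,0,0.018,1],[0,0,0,0,0,0.018,1]]
  ]
}}

```text
clock: 14.15
tcp_pos: [636.8, -181.5, 63.4]
tool_rot: [3.139, 0.112, 0.001]
force: [0.5, -0.7, -0.4]
finger_gap: 0.2
```

Call:
{"name": "send_rows", "arguments": {
  "commands": [
    [[0,0,0,0,0,0.002,1],[0,0,0,0,0,0.004,1],[0,0,0,0,0,0.006,1],[0,0,0,0,0,0.007,1]]
  ]
}}

```text
clock: 14.55
tcp_pos: [636.8, -181.4, 55.8]
tool_rot: [-3.139, -0.113, 0.0]
force: [-0.9, -0.4, 0.4]
finger_gap: 0.3
```

Call:
{"name": "send_rows", "arguments": {
  "commands": [
    [[0,0,0,0,0,0.001,1],[0,0,0,0,0,0.001,1]]
  ]
}}

```text
clock: 14.75
tcp_pos: [636.8, -181.4, 54.8]
tool_rot: [-3.139, -0.112, 0.0]
force: [-0.3, 0.7, 0.0]
finger_gap: 0.4
```

Call:
{"name": "send_rows", "arguments": {
  "commands": [
    [[0,0,0,0,0,0.001,1],[0,0,0,0,0,0.001,1]]
  ]
}}

```text
clock: 14.95
tcp_pos: [636.8, -181.4, 53.9]
tool_rot: [-3.139, -0.113, 0.0]
force: [0.6, 0.4, 0.5]
finger_gap: 0.4
```

Call:
{"name": "send_rows", "arguments": {
  "commands": [
    [[0,0,0,0,0,0.001,1],[0,0,0,0,0,0.001,1]]
  ]
}}

```text
clock: 15.15
tcp_pos: [636.8, -181.4, 52.9]
tool_rot: [-3.139, -0.112, 0.0]
force: [0.3, 0.3, 0.4]
finger_gap: 0.4
```

Call:
{"name": "send_rows", "arguments": {
  "commands": [
    [[0,0,0,0,0,0.001,1],[0,0,0,0,0,0.001,1]]
  ]
}}

```text
clock: 15.35
tcp_pos: [636.8, -181.4, 51.8]
tool_rot: [-3.139, -0.112, 0.0]
force: [-0.5, -0.1, 0.7]
finger_gap: 0.3
```

Call:
{"name": "send_rows", "arguments": {
  "commands": [
    [[0,0,0,0,0,0.001,1],[0,0,0,0,0,0.001,1]]
  ]
}}

```text
clock: 15.55
tcp_pos: [636.8, -181.4, 50.9]
tool_rot: [-3.139, -0.113, 0.0]
force: [-0.1, 1.0, -1.1]
finger_gap: 0.7
```

Call:
{"name": "send_rows", "arguments": {
  "commands": [
    [[0,0,0,0,0,0.001,1],[0,0,0,0,0,0.001,1]]
  ]
}}

```text
clock: 15.75
tcp_pos: [636.8, -181.4, 49.8]
tool_rot: [-3.139, -0.113, 0.0]
force: [-0.3, -0.5, -0.9]
finger_gap: 0.1
```

Call:
{"name": "send_rows", "arguments": {
  "commands": [
    [[0,0,0,0,0,0.001,1],[0,0,0,0,0,0.001,1]]
  ]
}}

```text
clock: 15.95
tcp_pos: [637.0, -181.4, 49.4]
tool_rot: [3.139, 0.113, 0.001]
force: [-0.5, 1.2, 4.1]
finger_gap: 0.6
```

Contact at TCP z 49.5, so the finger ends are 24.5 mm above the reported TCP. Drag.

Call:
{"name": "send_rows", "arguments": {
  "commands": [
    [[0,0,0,-0.003,0,0.0003,1],[0,0,0,-0.009,0,0.0003,1],[0,0,0,-0.017,0,0.0003,1],[0,0,0,-0.025,0,0.0003,1],[0,0,0,-0.032,0,0.0003,1]]
  ]
}}

```text
clock: 16.45
tcp_pos: [605.4, -184.0, 49.5]
tool_rot: [3.139, 0.112, 0.004]
force: [1.8, 0.1, 6.4]
finger_gap: 0.2
```

Run:
```python
from h import *
s=observe();print(s["tcp_pos"],s["force"])
w=cam("wrist");
m=trace(w,"slate_center");print([(round(d["confidence"],2),d["bbox"]) for d in m])
ys,xs=np.nonzero(w["pixels"].max(2)<60); r=[(v,xs[(ys==v)&(xs>200)&(xs<320)].min(),xs[(ys==v)&(xs>200)&(xs<320)].max()) for v in range(100,250,10) if ((ys==v)&(xs>200)&(xs<320)).any()]; print(r)
save(w,"w8.png")
```

```text
[ 605.35720841 -183.96839039   49.45571108] [1.83561407 0.05336917 6.42893353]
[(0.82, [219.3, 157.7, 76.1, 177.5])]
[(160, np.int64(220), np.int64(296)), (170, np.int64(220), np.int64(296)), (180, np.int64(220), np.int64(296)), (190, np.int64(220), np.int64(295)), (200, np.int64(221), np.int64(295)), (210, np.int64(221), np.int64(294)), (220, np.int64(221), np.int64(294)), (230, np.int64(222), np.int64(294)), (240, np.int64(222), np.int64(293))]
```

```bash
cat >> h.py <<'E'
def rear(w):
    ok=(w["pixels"].max(2)<75)[:, 235:285].all(1); v=np.nonzero(ok)[0]
    v0=[k for k in v if ok[k:k+8].all()][0]; X=atz(w,(258,v0-.5),74); print("rear end",X.round(1),"v",v0,"moved",round(681.1-X[0],1)); return X
E
python3 - <<'E'
from h import *
w=cam("wrist");rear(w)
E
```

```text
rear end [ 650.4 -181.7   74. ] v 160 moved 30.7
```

Call:
{"name": "send_rows", "arguments": {
  "commands": [
    [[0,0,0,-0.008,0,0,1],[0,0,0,-0.016,0,0,1],[0,0,0,-0.024,0,0,1],[0,0,0,-0.032,0,0,1],[0,0,0,-0.036,0,0,1]]
  ]
}}

```text
clock: 17.1
tcp_pos: [569.2, -186.6, 49.4]
tool_rot: [3.139, 0.112, 0.003]
force: [1.3, -0.0, 4.9]
finger_gap: 0.2
```

Run:
```python
from h import *
w=cam("wrist");rear(w);s=observe();print(s["tcp_pos"],s["force"])
```

```text
rear end [ 614.9 -184.4   74. ] v 160 moved 66.2
[ 568.78128284 -186.58887629   49.40171121] [-1.8874802  -0.15502343  6.1772508 ]
```

No slip: 66 mm moved, overhang about 38 mm. 11 mm more, then lift off and look.

Call:
{"name": "send_rows", "arguments": {
  "commands": [
    [[0,0,0,-0.005,0,0,1],[0,0,0,-0.01,0,0,1],[0,0,0,-0.012,0,0,1],[0,0,0,-0.012,0,0,1]]
  ]
}}

```text
clock: 17.55
tcp_pos: [557.2, -187.4, 49.4]
tool_rot: [3.139, 0.112, 0.002]
force: [-1.3, -0.5, 6.9]
finger_gap: 0.5
```

Call:
{"name": "send_rows", "arguments": {
  "commands": [
    [[0,0,0,0,0,-0.01,1],[0,0,0,0,0,-0.04,1],[0,0,0,-0.04,0,-0.08,0.3],[0,0,0,-0.08,0,-0.11,0],[0,0,0,-0.08,0,-0.14,-0.4]]
  ]
}}

```text
clock: 18.05
tcp_pos: [473.5, -192.2, 189.8]
tool_rot: [-3.138, -0.111, 0.004]
force: [1.1, -0.5, -0.0]
finger_gap: 19.0
```

Run:
```python
from h import *
w=cam("wrist");s=observe();print(s["tcp_pos"],s["force"],s["tool_rot"]); save(w,"w9.png")
print([(round(d["confidence"],2),d["bbox"]) for d in trace(w,"slate_center")])
```

```text
[ 476.45035865 -193.49719466  195.37186663] [ 1.20010462 -0.47281851  4.82847798] [3.136505   0.11110987 0.00795299]
[(0.85, [209.9, 172.8, 39.2, 103.7]), (0.68, [235.4, 36.1, 44.5, 159.4])]
```

View pics/w9.png

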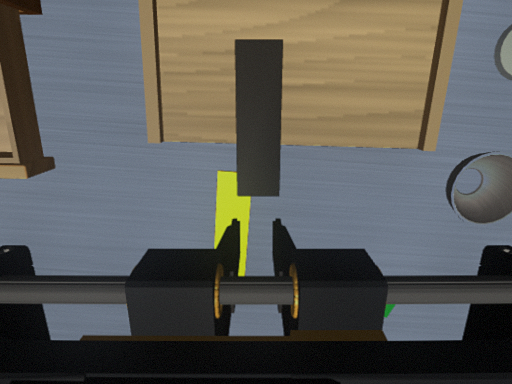

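Wrist view: the slate lies level with its near end at (258,195) and the step edge at row 146, so about a third sticks out.

Run:
```python
from h import *
w=cam("wrist");s=observe();print(s["tcp_pos"],s["force"]); f=slate(w,(225,0),(300,205))
a,b=atz(w,(160,143),70),atz(w,(436,150),70); d=(b-a)[:2]; d/=np.linalg.norm(d); n=np.array([-d[1],d[0]]); print(a,b,"overhang",-(f-a[:2])@n)
c=np.degrees(3.8)
# grip point 24 mm behind front, tip 4 mm under slate bottom: tip z 66 -> TCP 41.5
u=np.array([np.cos(np.radians(3.2)),np.sin(np.radians(3.2))]); g=f+24*u; print("grip",g); plan([*g,100],-86.8); plan([*g,41.5],-86.8)
```

```text
[ 477.54535881 -193.31929789  190.99153463] [0.546043   0.50670523 0.39780052]
slate c [ 527.6666  -190.42168] len 146.77371 w 43.14619827270508 yaw 3.9645631 front [ 454.45538 -195.4956 ] bbox [ 233   47   47  152 6644]
[504.88982948 -94.59935659  70.        ] [ 517.65417436 -376.76872463   70.        ] overhang 54.94244918503069
grip [ 478.41796164 -194.15588935]
row [0.13, -0.22, 0.87] [0.0005, 0.0007, 0.091] at [ 477.5 -193.3  191. ] t 18.2
row [0.13, -0.22, 0.87] [0.0002, 0.0005, 0.1495] at [ 477.5 -193.3  191. ] t 18.2
```

Call:
{"name": "send_rows", "arguments": {
  "commands": [
    [[0,0,0,0,0,0,-0.6],[0,0,0,0,0,0.02,-0.6],[0,0,0,0,0,0.05,-0.6],[0,0,0,0,0,0.08,-0.6],[0,0,0,0,0,0.1,-0.6]]
  ]
}}

```text
clock: 18.7
tcp_pos: [476.3, -192.0, 85.5]
tool_rot: [-3.137, -0.113, 0.006]
force: [0.4, -0.8, -0.3]
finger_gap: 71.0
```

Call:
{"name": "send_rows", "arguments": {
  "commands": [
    [[0,0,0,0,0,0.015,-0.6],[0,0,0,0,0,0.03,-0.6],[0,0,0,0,0,0.042,-0.6],[0,0,0,0,0,0.05,-0.6],[0,0,0,0,0,0.05,-0.6]]
  ]
}}

```text
clock: 19.2
tcp_pos: [476.7, -192.5, 37.4]
tool_rot: [-3.138, -0.113, 0.003]
force: [-0.8, -0.0, -0.2]
finger_gap: 76.1
```

Call:
{"name": "send_rows", "arguments": {
  "commands": [
    [[0,0,0,0,0,0,0],[0,0,0,0,0,0,0.02],[0,0,0,0,0,0,0.04],[0,0,0,0,0,0,0.06],[0,0,0,0,0,0,0.08]]
  ],
  "force": 10
}}

```text
clock: 19.7
tcp_pos: [477.3, -192.9, 38.9]
tool_rot: [3.139, 0.113, 0.001]
force: [0.2, 0.2, -0.2]
finger_gap: 45.0
```

Call:
{"name": "send_rows", "arguments": {
  "commands": [
    [[0,0,0,0,0,0,0.5],[0,0,0,0,0,0,0.5],[0,0,0,0,0,0,0.8],[0,0,0,0,0,0,1]]
  ],
  "force": 40
}}

```text
clock: 20.1
tcp_pos: [477.3, -192.9, 38.8]
tool_rot: [3.14, 0.113, 0.0]
force: [-0.3, 0.1, 2.0]
finger_gap: 43.5
```

Gripped at 44 mm. Lift and check.

Call:
{"name": "send_rows", "arguments": {
  "commands": [
    [[0,0,0,0,0,-0.005,1],[0,0,0,0,0,-0.015,1],[0,0,0,0,0,-0.028,1],[0,0,0,0,0,-0.045,1],[0,0,0,0,0,-0.06,1]]
  ]
}}

```text
clock: 20.6
tcp_pos: [477.2, -192.8, 100.1]
tool_rot: [3.139, 0.113, 0.001]
force: [-0.1, 0.7, -1.2]
finger_gap: 43.1
```

Call:
{"name": "send_rows", "arguments": {
  "commands": [
    [[0,0,0,0,0,-0.02,1],[0,0,0,0,0,-0.035,1],[0,0,0,0,0,-0.04,1],[0,0,0,0,0,-0.04,1]]
  ]
}}

```text
clock: 21.0
tcp_pos: [477.4, -192.9, 139.5]
tool_rot: [3.139, 0.113, 0.002]
force: [0.9, 0.0, -0.9]
finger_gap: 43.1
```

Run:
```python
from h import *
w=cam("wrist");s=observe();print(s["tcp_pos"],s["force"],s["torque"],s["finger_gap"],s["joint_positions"])
q=cam("scene"); z=s["tcp_pos"][2]+24.5
u=np.array([np.cos(np.radians(4)),np.sin(np.radians(4))]); r=np.array(s["tcp_pos"][:2])+u*(150-24)
for dz in (-30,0,8): print(dz,"rear px wrist",proj(w,[*r,z+8+dz]),"scene",proj(q,[*r,z+8+dz]))
a=w["pixels"][60:300,130:390,::-1]; b=q["pixels"][100:200,130:270,::-1]
cv2.imwrite("pics/lift.png",np.hstack([cv2.resize(a,(433,400)),cv2.resize(b,(360,257)).__class__((400,360,3),np.uint8)*0+cv2.resize(b,(360,400))]))
```

```text
[ 477.11184958 -192.76692214  138.7478318 ] [ 0.2208958   0.24295406 -1.02536202] [-0.08465053  0.22513876  0.01237087] 43.02709295825667 [-5.12440819e-01  3.99117238e-01  1.88619356e+00  1.10310080e-04
  8.56027481e-01  9.86557378e-01]
-30 rear px wrist [256.16210434   8.44391611] scene [197.55574477 150.41045931]
0 rear px wrist [256.26336851  -9.05968862] scene [196.75461867 143.27603105]
8 rear px wrist [256.29760478 -14.97431325] scene [196.53736416 141.33510401]
```

View pics/lift.png

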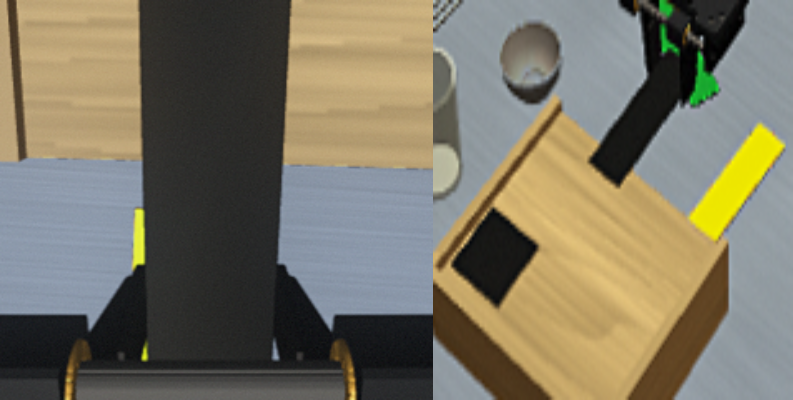

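The slate is held level: its rear end shows at scene (197,143.5) against a predicted (196.8,143.3), with 1 N of weight on the wrist. Next, the drawer geometry from the earlier wrist view and the placing pose.

Run:
```python
from h import *
w=cam("wrist"); T=np.array(w["tool_from_camera"]); Rt=R.from_rotvec([2.171,2.27,0]).as_matrix()
v=dict(w); v["eye"]=Rt@T[:3,3]+[409.25,183.56,16.0]; v["rotation"]=Rt@T[:3,:3]
g=lambda x,y:(100+x/1.5,50+y/1.5)
for n,c,z in [("bar end",(232,128),43),("bar other",(236,425),43),("outer",(348,100),66),("inner",(398,100),66),("inner low",(380,290),66)]: print(n,atz(v,g(*c),z).round(1))
p=cam("top"); im=cv2.cvtColor(p["pixels"],cv2.COLOR_RGB2GRAY)
for n in ("cabinet_drawer0","cabinet"):
    d=trace(p,n)[0]; print(n,d["bbox"],round(d["confidence"],2))
    m=d["pixels"]; c=cv2.findContours(m.astype(np.uint8),0,2)[0]; c=max(c,key=len)[:,0]
    P=np.array([atz(p,q,66 if "drawer" in n else 78)[:2] for q in c.astype(float)],np.float32); r=cv2.minAreaRect(P); print(r,cv2.boxPoints(r).round(0).tolist())
```

```text
bar end [405.9 242.8  43. ]
bar other [413.1 115.8  43. ]
outer [440.2 255.5  66. ]
inner [455.2 256.2  66. ]
inner low [458.2 193.5  66. ]
cabinet_drawer0 [166.4, 171.7, 77.6, 57.8] 0.65
((524.533447265625, 189.18194580078125), (196.73023986816406, 252.9517059326172), 6.032240867614746) [[413.0, 305.0], [440.0, 53.0], [636.0, 74.0], [609.0, 325.0]]
cabinet [169.2, 107.1, 81.6, 129.3] 0.85
((626.106689453125, 190.76873779296875), (439.2611389160156, 276.74676513671875), 3.557582139968872) [[398.0, 315.0], [415.0, 39.0], [854.0, 66.0], [837.0, 343.0]]
```

Call:
{"name": "send_rows", "arguments": {
  "commands": [
    [[0,0,0,0.004,-0.015,-0.004,1],[0,0,0,0.01,-0.045,-0.01,1],[0,0,0,0.018,-0.08,-0.015,1],[0,0,0,0.025,-0.12,-0.02,1],[0,0,0,0.032,-0.16,-0.02,1]]
  ]
}}

```text
clock: 21.8
tcp_pos: [497.8, -28.8, 159.3]
tool_rot: [-3.14, -0.112, -0.001]
force: [-1.4, -0.5, 0.1]
finger_gap: 43.2
```

Call:
{"name": "send_rows", "arguments": {
  "commands": [
    [[0,0,0,0.008,-0.04,0,1],[0,0,0,0.016,-0.08,0,1],[0,0,0,0.024,-0.12,0,1],[0,0,0,0.03,-0.15,0,1],[0,0,0,0.032,-0.165,0,1]]
  ]
}}

```text
clock: 22.3
tcp_pos: [517.4, 138.9, 158.7]
tool_rot: [-3.139, -0.116, 0.0]
force: [0.5, -0.9, -0.8]
finger_gap: 43.7
```

Call:
{"name": "send_rows", "arguments": {
  "commands": [
    [[0,0,-4,0,0,0,1],[0,0,-11,0,0,0,1],[0,0,-19,0,0,0,1],[0,0,-27,0,0,0,1],[0,0,-35,0,0,0,1]]
  ]
}}

```text
clock: 22.8
tcp_pos: [517.4, 135.9, 158.7]
tool_rot: [-2.957, -1.06, 0.001]
force: [0.7, 0.4, -1.1]
finger_gap: 43.5
```

Call:
{"name": "send_rows", "arguments": {
  "commands": [
    [[0,0,-8,0,0,0,1],[0,0,-16,0,0,0,1],[0,0,-24,0,0,0,1],[0,0,-32,0,0,0,1],[0,0,-39,0,0,0,1]]
  ]
}}

```text
clock: 23.3
tcp_pos: [517.4, 135.9, 158.7]
tool_rot: [-2.434, -1.986, 0.0]
force: [0.5, -0.5, -0.7]
finger_gap: 43.3
```

Call:
{"name": "send_rows", "arguments": {
  "commands": [
    [[0,0,-7,0,0,0,1],[0,0,-12,0,0,0,1],[0,0,-15,0,0,0,1],[0,0,-15,0,0,0,1]]
  ]
}}

```text
clock: 23.7
tcp_pos: [517.5, 135.9, 158.7]
tool_rot: [-2.16, -2.281, 0.0]
force: [-1.4, -0.3, 0.1]
finger_gap: 43.3
```

Run:
```python
from h import *
s=observe();print(s["tcp_pos"],s["force"],s["finger_gap"]);plan([518,136,60],3.3)
w=cam("wrist"); save(w,"w10.png"); print(proj(w,[515,187,200-9]),proj(w,[455,187,66]), proj(w,[617,187,78]))
q=cam("scene")
z=s["tcp_pos"][2]+32
print("slate far end pred scene",proj(q,[518-126*.06,136+126,z]),[(round(d["confidence"],2),d["bbox"]) for d in trace(q,"slate_center")])
```

```text
[517.49991833 135.87769123 158.6972337 ] [-1.37819713 -0.29466929  0.12672964] 43.276418965135534
row [-0.02, -0.0, -0.17] [0.0001, 0.0005, 0.0987] at [517.5 135.9 158.7] t 23.7
[257.59709155 153.60363289] [190.69926322 125.5128677 ] [373.57369136 137.09234934]
slate far end pred scene [345.4335611  194.84247587] [(0.75, [210.1, 99.0, 31.7, 28.7]), (0.62, [305.4, 170.7, 46.8, 29.1]), (0.61, [229.1, 135.9, 33.7, 23.6])]
```

Call:
{"name": "send_rows", "arguments": {
  "commands": [
    [[0,0,0,0,0,0.015,1],[0,0,0,0,0,0.045,1],[0,0,0,0,0,0.08,1],[0,0,0,0,0,0.11,1],[0,0,0,0,0,0.13,1]]
  ]
}}

```text
clock: 24.35
tcp_pos: [517.1, 135.8, 26.8]
tool_rot: [-2.161, -2.278, 0.002]
force: [0.0, 0.1, -1.1]
finger_gap: 43.3
```

Call:
{"name": "send_rows", "arguments": {
  "commands": [
    [[0,0,0,0,0,0.008,1],[0,0,0,0,0,0.014,1],[0,0,0,0,0,0.019,1],[0,0,0,0,0,0.023,1],[0,0,0,0,0,0.024,1]]
  ]
}}

```text
clock: 24.85
tcp_pos: [518.0, 135.9, 4.9]
tool_rot: [2.16, 2.28, 0.001]
force: [-0.3, -0.6, -0.8]
finger_gap: 43.1
```

Call:
{"name": "send_rows", "arguments": {
  "commands": [
    [[0,0,0,0,0,0.001,1],[0,0,0,0,0,0.002,1],[0,0,0,0,0,0.002,1]]
  ]
}}

```text
clock: 25.15
tcp_pos: [517.9, 135.9, 2.8]
tool_rot: [2.16, 2.281, 0.0]
force: [0.6, -0.6, -0.4]
finger_gap: 43.1
```

Call:
{"name": "send_rows", "arguments": {
  "commands": [
    [[0,0,0,0,0,0.001,1],[0,0,0,0,0,0.002,1],[0,0,0,0,0,0.002,1]]
  ]
}}

```text
clock: 25.45
tcp_pos: [517.7, 135.9, 0.6]
tool_rot: [-2.16, -2.281, 0.0]
force: [0.0, 0.1, -0.9]
finger_gap: 43.5
```

Call:
{"name": "send_rows", "arguments": {
  "commands": [
    [[0,0,0,0,0,0.001,1],[0,0,0,0,0,0.0015,1],[0,0,0,0,0,0.0015,1]]
  ]
}}

```text
clock: 25.75
tcp_pos: [517.7, 135.9, -0.9]
tool_rot: [-2.16, -2.281, 0.0]
force: [-0.2, 0.5, -0.7]
finger_gap: 43.0
```

Call:
{"name": "send_rows", "arguments": {
  "commands": [
    [[0,0,0,0,0,0.001,1],[0,0,0,0,0,0.001,-0.22],[0,0,0,0,0,0.001,-0.22],[0,0,0,0,0,0.001,-0.22],[0,0,0,0,0,0.001,-0.22]]
  ]
}}

```text
clock: 26.25
tcp_pos: [517.8, 135.9, -1.7]
tool_rot: [2.16, 2.281, 0.0]
force: [0.5, 0.6, 0.0]
finger_gap: 57.9
```

Call:
{"name": "send_rows", "arguments": {
  "commands": [
    [[0,0,0,0,0,-0.01,-0.22],[0,0,0,0,0,-0.03,-0.22],[0,0,0,0,0,-0.07,-0.22],[0,0,0,0,0,-0.11,-0.22],[0,0,0,0,0,-0.15,-0.22]]
  ]
}}

```text
clock: 26.75
tcp_pos: [517.5, 135.9, 150.5]
tool_rot: [2.16, 2.281, 0.0]
force: [-0.1, -0.6, -0.5]
finger_gap: 57.9
```

Call:
{"name": "send_rows", "arguments": {
  "commands": [
    [[0,0,0,0,-0.04,0,0.3],[0,0,0,0,-0.08,0,0.3],[0,0,0,0,-0.1,0,1],[0,0,0,0,-0.1,0,1],[0,0,0,0,-0.1,0,1]]
  ]
}}

```text
clock: 27.25
tcp_pos: [418.8, 130.6, 149.0]
tool_rot: [2.16, 2.28, 0.002]
force: [-0.6, -0.4, -0.2]
finger_gap: 23.5
```

Run:
```python
from h import *
s=observe();print(s["tcp_pos"],s["force"],s["finger_gap"])
w=cam("wrist"); save(w,"w11.png",None,1.4)
print([(round(d["confidence"],2),d["bbox"]) for d in trace(w,"slate_center")])
print([proj(w,x).round(0).tolist() for x in ([515,187,24],[459,187,66],[409,180,43])])
```

```text
[418.78771599 130.61167459 149.04613261] [-0.56298067 -0.4238504  -0.18825529] 23.454651197685926
[(0.77, [328.6, 45.2, 53.1, 154.2])]
[[355.0, 126.0], [306.0, 127.0], [249.0, 129.0]]
```

View pics/w11.png

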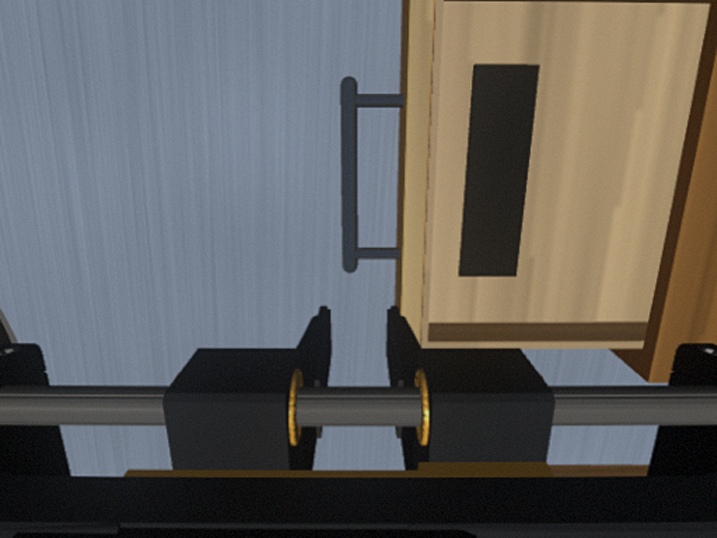

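The picture shows the slate lying flat and whole inside the drawer (centre (498,170)), with the handle at (348,175). Now I'll push the handle from in front with closed fingers.

Call:
{"name": "send_rows", "arguments": {
  "commands": [
    [[0,0,0,0.02,-0.015,0,1],[0,0,0,0.04,-0.03,0,1],[0,0,0,0.05,-0.037,0,1],[0,0,0,0.05,-0.037,0.02,1],[0,0,0,0.05,-0.037,0.05,1]]
  ]
}}

```text
clock: 27.85
tcp_pos: [379.9, 179.1, 98.6]
tool_rot: [2.158, 2.281, 0.005]
force: [0.4, 0.9, -0.6]
finger_gap: 0.4
```

Call:
{"name": "send_rows", "arguments": {
  "commands": [
    [[0,0,0,0,0,0.03,1],[0,0,0,0,0,0.06,1],[0,0,0,0,0,0.08,1],[0,0,0,0,0,0.093,1],[0,0,0,0,0,0.093,1]]
  ]
}}

```text
clock: 28.35
tcp_pos: [378.4, 178.2, 3.6]
tool_rot: [-2.159, -2.28, 0.004]
force: [0.0, -0.7, -0.4]
finger_gap: 0.5
```

Run:
```python
from h import *
s=observe();print(s["tcp_pos"],s["force"],s["finger_gap"])
```

```text
[378.36550278 178.24746624   3.62362124] [ 0.01664342 -0.68966827 -0.38040395] 0.47197658930263
```

Call:
{"name": "send_rows", "arguments": {
  "commands": [
    [[0,0,0,0,0.005,0,1],[0,0,0,0,0.011,0,1],[0,0,0,0,0.019,0,1],[0,0,0,0,0.029,0,1],[0,0,0,0,0.041,0,1]]
  ]
}}

```text
clock: 28.85
tcp_pos: [420.2, 180.7, 5.6]
tool_rot: [2.16, 2.281, 0.001]
force: [-1.2, 0.6, 2.0]
finger_gap: 0.5
```

Call:
{"name": "send_rows", "arguments": {
  "commands": [
    [[0,0,0,0,0.014,0,1],[0,0,0,0,0.028,0,1],[0,0,0,0,0.042,0,1],[0,0,0,0,0.056,0,1],[0,0,0,0,0.07,0,1]]
  ]
}}

```text
clock: 29.35
tcp_pos: [490.5, 184.5, 5.4]
tool_rot: [2.16, 2.281, 0.001]
force: [-0.9, 0.7, 1.6]
finger_gap: 0.3
```

Call:
{"name": "send_rows", "arguments": {
  "commands": [
    [[0,0,0,0,0.014,0,1],[0,0,0,0,0.026,0,1],[0,0,0,0,0.036,0,1],[0,0,0,0,0.044,0,1],[0,0,0,0,0.05,0,1]]
  ]
}}

```text
clock: 29.85
tcp_pos: [539.7, 187.1, 5.2]
tool_rot: [-2.16, -2.281, -0.0]
force: [-2.2, 0.7, 1.4]
finger_gap: 0.5
```

Call:
{"name": "send_rows", "arguments": {
  "commands": [
    [[0,0,0,0,0.003,0,1],[0,0,0,0,0.006,0,1],[0,0,0,0,0.008,0,1],[0,0,0,0,0.008,0,1]]
  ]
}}

```text
clock: 30.25
tcp_pos: [547.2, 187.6, 5.2]
tool_rot: [2.16, 2.281, 0.001]
force: [1.5, -0.1, 0.6]
finger_gap: 0.5
```

Call:
{"name": "send_rows", "arguments": {
  "commands": [
    [[0,0,0,0,0.002,0,1],[0,0,0,0,0.004,0,1],[0,0,0,0,0.004,0,1]]
  ]
}}

```text
clock: 30.55
tcp_pos: [551.3, 187.9, 5.2]
tool_rot: [2.16, 2.281, 0.001]
force: [0.9, 0.1, 0.5]
finger_gap: 0.6
```

Call:
{"name": "send_rows", "arguments": {
  "commands": [
    [[0,0,0,0,0.002,0,1],[0,0,0,0,0.004,0,1],[0,0,0,0,0.004,0,1]]
  ]
}}

```text
clock: 30.85
tcp_pos: [553.8, 187.9, 5.1]
tool_rot: [-2.159, -2.279, 0.004]
force: [-7.3, -0.7, 4.0]
finger_gap: 0.4
```

Call:
{"name": "send_rows", "arguments": {
  "commands": [
    [[0,0,0,0,0.002,0,1],[0,0,0,0,0.003,0,1],[0,0,0,0,0.003,0,1]]
  ]
}}

```text
clock: 31.15
tcp_pos: [553.7, 187.9, 5.1]
tool_rot: [-2.156, -2.277, 0.011]
force: [-19.4, -0.2, 14.3]
finger_gap: 0.6
```

Stop felt: force 19 N with no further motion at x 553.8. Back off, rise and check.

Call:
{"name": "send_rows", "arguments": {
  "commands": [
    [[0,0,0,0,-0.01,0,1],[0,0,0,0,-0.03,0,1],[0,0,0,0,-0.05,-0.02,1],[0,0,0,0,-0.07,-0.06,1],[0,0,0,0,-0.08,-0.1,1]]
  ]
}}

```text
clock: 31.65
tcp_pos: [476.5, 183.6, 105.8]
tool_rot: [-2.16, -2.28, 0.002]
force: [1.2, 0.4, 0.3]
finger_gap: 0.8
```

Call:
{"name": "send_rows", "arguments": {
  "commands": [
    [[0,0,0,0,0,-0.05,1],[0,0,0,0,0,-0.1,1],[0,0,0,0,0,-0.15,1],[0,0,0,0,0,-0.165,1],[0,0,0,0,0,-0.165,1]]
  ]
}}

```text
clock: 32.15
tcp_pos: [479.0, 184.0, 272.7]
tool_rot: [2.158, 2.279, 0.008]
force: [-1.1, -1.0, 0.1]
finger_gap: 0.3
```

Run:
```python
from h import *
s=observe();print(s["tcp_pos"],s["force"])
w=cam("wrist"); save(w,"w12.png")
g=w["pixels"].max(2).astype(int); 
for v in (140,165,190): print(v,g[v,270:400].tolist())
for x in (555,560,565,570,575): print(x,proj(w,[x,190,43]).round(1))
for n in ("cabinet_drawer0",): print([(round(d["confidence"],2),d["bbox"]) for d in trace(w,n)])
```

```text
[479.02664401 184.03286734 272.66891205] [-1.14349637 -1.00353727  0.08895627]
140 [135, 137, 136, 134, 135, 141, 141, 135, 142, 138, 141, 141, 138, 142, 141, 142, 144, 139, 139, 142, 140, 137, 140, 135, 140, 139, 137, 137, 136, 135, 138, 139, 139, 139, 141, 144, 139, 140, 140, 138, 137, 139, 146, 142, 148, 121, 71, 56, 56, 66, 65, 62, 54, 53, 119, 140, 144, 144, 144, 138, 140, 138, 135, 139, 142, 143, 145, 139, 138, 142, 96, 75, 73, 69, 65, 67, 70, 76, 70, 66, 81, 148, 160, 160, 154, 152, 150, 149, 147, 147, 146, 151, 116, 64, 55, 64, 116, 122, 120, 114, 113, 115, 109, 112, 110, 109, 109, 106, 108, 107, 107, 100, 97, 103, 107, 111, 110, 116, 115, 114, 113, 111, 116, 117, 118, 121, 116, 109, 109, 111]
165 [139, 139, 136, 144, 141, 141, 142, 141, 144, 144, 139, 145, 142, 142, 142, 144, 138, 143, 140, 137, 136, 140, 142, 141, 136, 140, 138, 138, 137, 136, 136, 140, 143, 139, 139, 139, 137, 135, 135, 140, 143, 143, 143, 145, 100, 51, 53, 64, 63, 64, 53, 57, 69, 126, 147, 142, 142, 136, 137, 136, 136, 140, 139, 140, 137, 133, 137, 141, 103, 78, 72, 68, 69, 68, 64, 69, 69, 67, 99, 150, 16
[... 284 characters left out ...]
0, 140, 140, 140, 142, 141, 137, 140, 137, 138, 134, 139, 139, 141, 141, 133, 133, 140, 134, 137, 133, 135, 141, 141, 137, 136, 136, 135, 136, 133, 135, 139, 139, 138, 138, 140, 87, 46, 55, 64, 63, 61, 60, 49, 48, 47, 45, 46, 46, 45, 41, 46, 43, 41, 44, 48, 44, 46, 46, 46, 48, 46, 45, 49, 46, 63, 72, 69, 72, 116, 156, 168, 160, 160, 160, 157, 155, 156, 155, 147, 117, 70, 54, 58, 109, 122, 121, 110, 116, 111, 112, 111, 112, 108, 107, 110, 108, 110, 106, 106, 98, 98, 97, 103, 103, 107, 115, 117, 114, 114, 118, 119, 117, 116, 118, 119, 113, 119, 119, 118, 119, 119, 122]
555 [311.2 155.5]
560 [314.8 155.7]
565 [318.5 155.9]
570 [322.1 156.1]
575 [325.7 156.3]
[(0.55, [312.3, 52.0, 55.1, 195.6])]
```

The bar now reads x ≈ 565.5 and the whole panel top (15 mm) still shows. The picture limit is reached, so I go by numbers. The stop may have been the gripper body on the cabinet edge and not the drawer's end, so I'll push again higher up, on the panel above the bar, with the body well clear.

Call:
{"name": "send_rows", "arguments": {
  "commands": [
    [[0,0,0,0,0.03,0.04,1],[0,0,0,0,0.06,0.08,1],[0,0,0,0,0.08,0.12,1],[0,0,0,0,0.08,0.16,1],[0,0,0,0,0.08,0.19,1]]
  ]
}}

```text
clock: 32.75
tcp_pos: [556.4, 187.6, 75.3]
tool_rot: [-2.159, -2.278, 0.007]
force: [0.1, 0.1, -0.6]
finger_gap: 0.5
```

Call:
{"name": "send_rows", "arguments": {
  "commands": [
    [[0,0,0,0,0,0.02,1],[0,0,0,0,0,0.035,1],[0,0,0,0,0,0.045,1],[0,0,0,0,0,0.05,1],[0,0,0,0,0,0.05,1]]
  ]
}}

```text
clock: 33.25
tcp_pos: [557.6, 188.1, 29.3]
tool_rot: [-2.16, -2.28, 0.002]
force: [-0.0, -0.1, 0.5]
finger_gap: 0.8
```

Call:
{"name": "send_rows", "arguments": {
  "commands": [
    [[0,0,0,0,0.005,0,1],[0,0,0,0,0.01,0,1],[0,0,0,0,0.015,0,1],[0,0,0,0,0.019,0,1],[0,0,0,0,0.022,0,1]]
  ]
}}

```text
clock: 33.75
tcp_pos: [580.5, 189.4, 30.4]
tool_rot: [2.16, 2.281, 0.001]
force: [0.1, 0.5, -0.1]
finger_gap: 0.6
```

Call:
{"name": "send_rows", "arguments": {
  "commands": [
    [[0,0,0,0,0.003,0,1],[0,0,0,0,0.006,0,1],[0,0,0,0,0.006,0,1]]
  ]
}}

```text
clock: 34.05
tcp_pos: [586.3, 189.7, 30.2]
tool_rot: [2.16, 2.281, 0.0]
force: [0.5, -0.1, 0.2]
finger_gap: 0.6
```

Call:
{"name": "send_rows", "arguments": {
  "commands": [
    [[0,0,0,0,0.002,0,1],[0,0,0,0,0.004,0,1],[0,0,0,0,0.004,0,1]]
  ]
}}

```text
clock: 34.35
tcp_pos: [590.2, 189.9, 30.2]
tool_rot: [2.16, 2.281, 0.0]
force: [-0.4, -0.5, 0.4]
finger_gap: 0.5
```

Call:
{"name": "send_rows", "arguments": {
  "commands": [
    [[0,0,0,0,0.002,0,1],[0,0,0,0,0.003,0,1],[0,0,0,0,0.003,0,1]]
  ]
}}

```text
clock: 34.65
tcp_pos: [593.1, 190.1, 30.2]
tool_rot: [2.16, 2.281, 0.0]
force: [0.0, 1.9, -0.3]
finger_gap: 0.4
```

Call:
{"name": "send_rows", "arguments": {
  "commands": [
    [[0,0,0,0,0.002,0,1],[0,0,0,0,0.003,0,1],[0,0,0,0,0.003,0,1]]
  ]
}}

```text
clock: 34.95
tcp_pos: [594.7, 190.2, 30.1]
tool_rot: [-2.159, -2.279, 0.004]
force: [-5.2, -0.6, 3.1]
finger_gap: 0.7
```

Call:
{"name": "send_rows", "arguments": {
  "commands": [
    [[0,0,0,0,0.002,0,1],[0,0,0,0,0.003,0,1],[0,0,0,0,0.003,0,1]]
  ]
}}

```text
clock: 35.25
tcp_pos: [594.8, 190.1, 29.9]
tool_rot: [-2.156, -2.277, 0.011]
force: [-17.6, -2.1, 11.4]
finger_gap: 0.4
```

Call:
{"name": "send_rows", "arguments": {
  "commands": [
    [[0,0,0,0,0.001,0,1],[0,0,0,0,0.002,0,1],[0,0,0,0,0.002,0,1]]
  ]
}}

```text
clock: 35.55
tcp_pos: [594.9, 190.1, 29.8]
tool_rot: [-2.154, -2.275, 0.016]
force: [-27.1, -1.9, 15.9]
finger_gap: 0.3
```

A firm stop again: 27 N with no motion, and the body clear. The two contacts lie 41 mm apart, against 40 mm expected from bar front to panel, so the drawer was already at its end. Retreat, last check and hand in.

Call:
{"name": "send_rows", "arguments": {
  "commands": [
    [[0,0,0,0,-0.01,0,1],[0,0,0,0,-0.024,0,1],[0,0,0,0,-0.024,-0.03,1],[0,0,0,0,-0.04,-0.07,1],[0,0,0,0,-0.08,-0.11,1]]
  ]
}}

```text
clock: 36.05
tcp_pos: [526.9, 186.4, 136.8]
tool_rot: [2.16, 2.279, 0.003]
force: [1.6, -0.2, 1.1]
finger_gap: 0.6
```

Call:
{"name": "send_rows", "arguments": {
  "commands": [
    [[0,0,0,-0.03,-0.04,-0.03,1],[0,0,0,-0.06,-0.08,-0.06,1],[0,0,0,-0.08,-0.1,-0.08,1],[0,0,0,-0.08,-0.1,-0.08,1],[0,0,0,-0.08,-0.1,-0.08,1]]
  ]
}}

```text
clock: 36.55
tcp_pos: [430.6, 100.8, 216.4]
tool_rot: [2.161, 2.278, 0.004]
force: [1.0, -0.2, 1.0]
finger_gap: 0.3
```

Run:
```python
from h import *
s=observe();print(s["tcp_pos"],s["force"],s["clock"])
p=cam("top"); q=cam("scene")
for t in ["slate_center","square_slate","jar","bowl","oil_bottle","carton","beaker","cabinet_drawer0"]:
    print(t,*[[(round(d["confidence"],2),np.round(d["bbox"]).astype(int).tolist()) for d in trace(x,t)][:3] for x in (p,q)])
close_job()
```

```text
[430.60688294 100.80758871 216.43829051] [ 1.03884047 -0.23359497  1.01841063] 36.55
slate_center [(0.72, [337, 259, 44, 31]), (0.71, [302, 226, 14, 46])] [(0.68, [211, 101, 32, 25]), (0.65, [228, 130, 38, 31])]
square_slate [] [(0.69, [138, 153, 31, 25])]
jar [(0.86, [182, 112, 17, 25]), (0.22, [389, 214, 24, 28])] [(0.78, [272, 258, 24, 36])]
bowl [(0.75, [387, 214, 23, 28]), (0.59, [168, 170, 79, 13])] [(0.63, [156, 105, 26, 19]), (0.33, [140, 155, 27, 21]), (0.23, [387, 219, 30, 44])]
oil_bottle [(0.75, [386, 213, 26, 28]), (0.6, [116, 208, 26, 18]), (0.46, [168, 174, 79, 10])] [(0.95, [390, 219, 28, 45])]
carton [(0.66, [104, 155, 39, 29])] [(0.77, [363, 256, 51, 59])]
beaker [(0.62, [392, 165, 32, 29])] [(0.8, [115, 113, 25, 34])]
cabinet_drawer0 [(0.73, [169, 171, 79, 8]), (0.15, [103, 156, 38, 28])] [(0.53, [283, 217, 40, 31])]
the job is handed in; nothing more can be done
```

The slate is in the drawer, the drawer is pushed shut against its stop, and the job was handed in at about 36.6 s of the 72 s.

**What I did:**
- I pulled the drawer about 150 mm by its handle, which left it roughly 160 mm open by my measurement.
- I dragged the slate until it stuck out about 50 mm. It did not slip noticeably.
- I gripped it across its 44 mm width and lifted it level.
- I laid it along the drawer's width, let go, saw it lying flat in the picture, and pushed the drawer shut.

**Last checks:**
- **Drawer:** it hit a firm stop twice, first pushing the bar (19 N) and then the front panel (27 N). The two contact points were 41 mm apart, against 40 mm expected.
- **Slate:** only the green and yellow look-alikes still show in the cameras, as expected with the slate inside the drawer.
- **Other things:** as far as the networks found them, the bystanders are within a few pixels of where they started.

**What failed or disagreed:**
- **Handle grips:** my first two tries closed above the bar, because the real finger ends sit about 24 mm higher than the reported tool point. I confirmed that by touching the slate and allowed for it from then on.
- **Drawer gap:** the whole front panel top still showed in the last wrist view, so how closely the drawer is shut rests on the force stops, not on a direct measurement.
- **Inside the shut drawer:** I could not see the slate again after the drawer closed.
- **Square slate:** the overhead view missed it at the end, and only the scene camera found it.

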